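# Fit the removable switch handle and turn the bench power on

### The arm

A 6-joint arm with a two-finger parallel gripper is mounted at the origin on the work surface. World frame = base frame: x ahead of the robot, y to its left, z up, the work surface at z = 0. Lengths are in m, angles in degrees, forces in N, time in s.
With the tool pointing down it reaches from about 0.3 to 0.75 m from the base axis. Payload 8.5 kg.
Tool frame: the origin (TCP) lies at the very end of the fingers, on their centre line; the grasp point (between the pads) lies 19 mm behind it (env.tcp_to_grasp is the distance from the TCP to the grasp point, in m); z points along the fingers, y is the line along which they close (so a half turn about z gives the same grasp; the last joint's range is limited). The gripper opens to 85 mm and grips with 20 to 120 N. Pads are 22 mm wide; open, the fingers measure 114 mm over their backs; the gripper's body (76 mm by 85 mm) begins 54 mm behind the grasp point. The pads swing forward as they close: fully open they stand 13 mm farther back than shut.
Start: joints at [57.107, 21.807, 74.336, -0, 83.858, -12.336], TCP at [0.193, 0.515, 0.231] pointing down, gripper open.
Joint ranges: [-178.18, 178.18], [-50.72, 133.34], [12.68, 142.11], [-81.47, 261.47], [9.98, 163.14], [-165.26, 165.26]. Speed limits (degrees/s): [136.94, 136.94, 180, 180, 180, 180].

### API

Orientations are given as a 3x3 rotation matrix whose columns are the frame's x, y, z axes.
In Python, from rig import status, get_image, env gives the robot as it stands.
- The arm moves only by the shell command python3 -m handwheel 'ROWS' [FORCE]. ROWS is text: rows parted by semicolons, each of 7 numbers parted by spaces: the shift along the world's x, y, z in cm, then the turn, a rotation vector about the world's x, y, z in degrees, then the opening, from 0 (shut) to 1 (fully open). In form: dx dy dz wx wy wz gripper; .... A call has 1 to 8 rows; each row is the pose to reach, as a shift and turn from the pose commanded when the call began; what a row does not reach only later rows make up. A row lasts 1/12 s, in which the tool goes at most 41.7 mm and 7.16 degrees, less where a joint would pass 70% of its speed; a pose out of reach is approached as far as the arm can. A call with a gripper value outside its range is refused whole. The fingers move at their own pace and stop on an object; FORCE is the grip in N (left out, the last holds). Time passes only in rows, so rows that repeat a pose let the fingers close. It gives the time, the measured TCP pose, the force, the opening and the grip force at its end, in the units of the state.
- status.observe(): the state, without advancing time (a new reading comes with each control period).
- get_image(name): name is "side" or "top" or "wrist"; returns a dict with "color" (384x512x3 uint8, red, green, blue), "vertical_fov" (degrees; the focal length in pixels is half the picture's height over the tangent of half this angle, whatever the lens; pixels are square), "cx", "cy" (the principal point, pixels), "k1" (the pictures are not rectified: a ray, as slopes to the right and down, at radius r is drawn at 1 + k1 r^2 times it, then the intrinsics apply), "xyz" and "orientation" of the camera in the world. Camera axes: x right, y down, z forward; pixel columns grow to the right and rows downward; lengths in m; the calibration is good to about 2 mm. A picture is of the moment at which its call begins. There is no depth.
- env.close_job(): hands the job in; it is judged then, once.
The state is a dict: "time_s": time; "q": joint angles; "qvel": joint speeds; "joint_efforts": joint torques, N m; "position": TCP position; "tool_rot": TCP orientation; "ft_force": force on the tool from outside, world axes, zero at the start; "wrist_torque": the same for the moment, N m; "grip_width": finger opening in m; "gripper_force": force on a finger pad.
Only numpy, scipy, OpenCV 4.12 (cv2) and the standard library are available. Lean on these libraries where they do the work, as an engineer would, in place of code of your own. Each camera call takes 0.05 s, during which the arm holds its last target. There are 200 camera calls.

### The job

The handle has been taken off the bench's power switch; switch the bench power back on. Fit the loose black handle onto the flat-sided shaft of the grey switch box, with its pointer over the flat, and press it fully down onto the box while the switch is still off; only then turn it clockwise (seen from above) all the way to its stop at the ON mark, let go and leave it there. Leave the other things on the bench where they are.

Things in the scene. Friction and masses are not known exactly. Their poses are not given: they have to be found in the camera images.
- handle_grip (a point): Loose black plastic handle (0.13 to 0.23 kg) standing upright on the bench on its hub. Grip bar 24 mm wide, 50 mm high, from 38 mm behind the axis to a narrowing pointer tip 74 mm in front (parallel sides to 51 mm), white line along the top of the pointer half. This point: on the axis, mid bar, 60 mm above the underside; grip the bar here. x runs to the pointer tip, z up.
- handle_foot (a point): Centre of the underside of the handle's square hub, 68 x 68 mm, 34 mm high, which carries the grip bar (bar spans 34 to 84 mm above this point). Here opens a D-shaped socket on the axis, 27 mm deep, 1.25 mm larger all round than the shaft, its flat on the pointer's side. Axes as handle_grip.
- shaft_top (a point): Centre of the top of the steel shaft standing in the middle of the switch box: 40 mm diameter, 24 mm tall, top tapered 1.5 mm over the last 3 mm, one flat 9.5 mm from its axis. x points out through the flat and turns with the shaft, z up. The handle fits only with its x along this x (within some 4 degrees); home, its underside rests on the box and handle_grip is 36 mm above this point.
- shaft (a joint): Angle of the switch shaft: 0 = OFF (starts within 0.1 rad of it; flat to the round mark), 1.047 rad (60 degrees) = ON (flat to the bar-shaped mark), growing clockwise seen from above, with a stop at each end. It turns stiffly (0.12 N m) and stays where it is left. The handle has up to 9 degrees of play on it either way: turn until this reads the stop.
- switch: Grey switch box fixed to the bench, 150 x 150 mm, 66 mm high to its flat aluminium top; origin at the centre of its underside. Its x lies midway between the round OFF mark (30 degrees left of x) and the bar-shaped ON mark (30 degrees right). A cable gland sticks out 52 mm on its +y side.
- tote: Open wooden tote, 240 x 150 x 90 mm, with tool handles standing in it up to 140 mm high; origin under its centre. To be left alone.
- mallet: Wooden mallet lying on the bench, head 62 x 110 x 62 mm, handle 200 mm long along +x; origin under the head. To be left alone.
- square: Aluminium carpenter's square lying flat, 130 x 180 mm, 16 mm thick at its fence; origin near its middle. To be left alone.
- offcut: Pine offcut, 90 x 160 x 38 mm, lying flat; origin under its centre. To be left alone.

How it is judged (in metres and radians):
On the way:
1. the handle is fully down on the shaft while the switch is still off (horizontal distance between handle_grip and shaft_top below 0.005 m and z of handle_grip in the frame of shaft_top below 0.0395 m and angle between handle_grip's own z axis and vertical below 0.09 rad and angle between the x axis of handle_grip and the x axis of shaft_top, either way round below 0.35 rad and value of joint shaft below 0.35 rad), for 0.2 s.
At the end, for the whole second after the job is handed in: The handle sits fully down on the shaft (within 3.5 mm of home, 5 mm of the axis, upright within 5 degrees, pointer along the flat), the switch is at ON (past 0.95 of 1.047 rad), and the handle is released and at rest (horizontal distance between handle_grip and shaft_top below 0.005 m and z of handle_grip in the frame of shaft_top below 0.0395 m and angle between handle_grip's own z axis and vertical below 0.09 rad and angle between the x axis of handle_grip and the x axis of shaft_top, either way round below 0.35 rad and value of joint shaft above 0.95 rad and linear speed of handle below 0.02 m/s and contact force between the fingers and handle below 0.1 N); the robot touches nothing.
It fails at once if the tote, mallet, square or offcut is moved by more than 30 mm (distance of any of tote, mallet, square, offcut from where it was at the start of the episode above 0.03 m).
It also fails if it takes over 51 s, if anything falls off the work surface, if the arm or the gripper's body presses on something with over 40 N, if the wrist force passes 120 N, or if a joint passes its speed limit or range.

## Working session

There is one attempt and no reset: what is moved stays moved. The work goes in short steps, Python scripts to look and compute and a shell command to move; the robot and the scene stay as the last step left them, time stands still between calls to the robot, and variables do not carry over. Pictures are saved under pics/ and viewed, at most 10 in all, crops included, and the job is handed in when it is done.

```bash
ls; mkdir -p pics; cat > h.py <<'E'
import numpy as np, cv2
from rig import status, get_image, env
def snap(name,fn):
    d=get_image(name); cv2.imwrite('pics/'+fn,d['color'][:,:,::-1]); return d
def K(d):
    h,w=d['color'].shape[:2]; f=h/2/np.tan(np.radians(d['vertical_fov'])/2); return f
def ray(d,u,v):
    f=K(d); y=np.array([(u-d['cx'])/f,(v-d['cy'])/f]); x=y.copy()
    for _ in range(30): x=y/(1+d['k1']*(x@x))
    r=np.array(d['orientation'])@np.array([x[0],x[1],1]); return np.array(d['xyz']),r
def at(d,u,v,z):
    o,r=ray(d,u,v); return o+r*(z-o[2])/r[2]
def proj(d,p):
    c=np.array(d['orientation']).T@(np.array(p)-np.array(d['xyz'])); s=c[:2]/c[2]; s=s*(1+d['k1']*(s@s)); return s*K(d)+[d['cx'],d['cy']]
E
python3 - <<'E'
from h import *
import pickle
for n in ('top','side'):
    d=snap(n,n+'0.png'); pickle.dump(d,open(n+'0.pkl','wb')); print(n,d['xyz'],d['vertical_fov'],np.round(d['orientation'],3).tolist(),d['k1'])
s=status.observe(); print(s)
E
```

```text
pics
top [0.42170999 0.00230936 1.32733398] 57.845972912536 [[0.014, -0.988, 0.151], [-1.0, -0.013, 0.007], [-0.005, -0.152, -0.988]] 0.02971912540699246
side [-0.07590838  0.86024208  1.39031595] 48.12114757514394 [[-0.805, -0.445, 0.392], [-0.593, 0.625, -0.508], [-0.019, -0.641, -0.767]] -0.01580414104740306
{'time_s': 0.1, 'q': array([ 5.71075418e+01,  2.18346900e+01,  7.43772376e+01,  6.02004076e-04,
        8.38587270e+01, -1.23356126e+01]), 'qvel': array([ 0.16221062, -0.02586388, -0.06842348,  0.0564481 ,  0.05828105,
        0.04134365]), 'joint_efforts': array([ 4.34392132e-03, -4.49216330e+01, -2.31659174e+01, -1.16769352e-04,
        3.62976876e-03,  3.15679779e-05]), 'position': array([0.19298162, 0.51476019, 0.23081507]), 'tool_rot': array([[-9.36323783e-01,  3.51137172e-01, -6.78454314e-04],
       [ 3.51137720e-01,  9.36323257e-01, -1.02979694e-03],
       [ 2.73652569e-04, -1.20245426e-03, -9.99999240e-01]]), 'ft_force': array([-1.18444693,  0.93143536, -0.67029295]), 'wrist_torque': array([-0.06250153, -0.00238156, -0.00363958]), 'gripper_force': 0.0, 'grip_width': 0.08582903274259879}
```

View pics/top0.png

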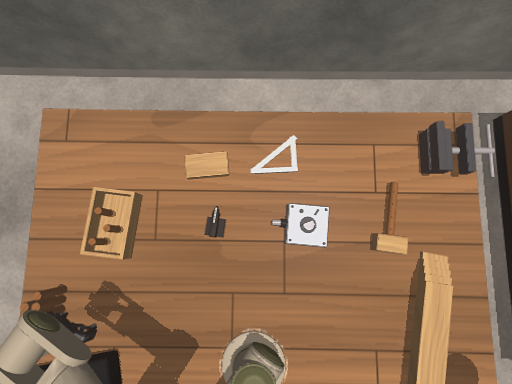

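View pics/side0.png

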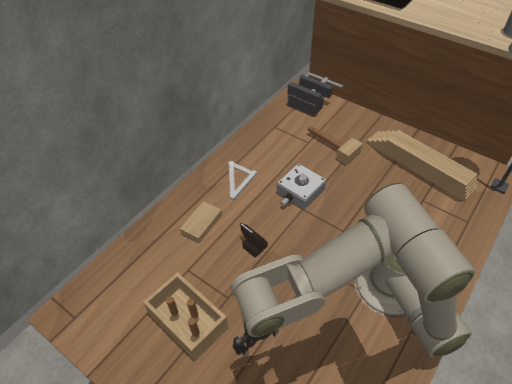

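The top view shows the handle at about (215,222) with its pointer up-image (+x), and the switch box at (308,225) with its gland to the left (+y). I'll enlarge both in one picture.

```bash
python3 - <<'E'
from h import *
import pickle
d=pickle.load(open('top0.pkl','rb')); c=d['color'][:,:,::-1]
a=cv2.resize(c[195:245,190:240],(400,400),interpolation=cv2.INTER_CUBIC)
b=cv2.resize(c[200:250,283:333],(400,400),interpolation=cv2.INTER_CUBIC)
cv2.imwrite('pics/crop0.png',np.hstack([a,b]))
print(at(d,215,228,.03),at(d,308,225,.066))
E
```

```text
[0.4813831  0.14714225 0.03      ] [ 0.49522938 -0.19269853  0.066     ]
```

View pics/crop0.png

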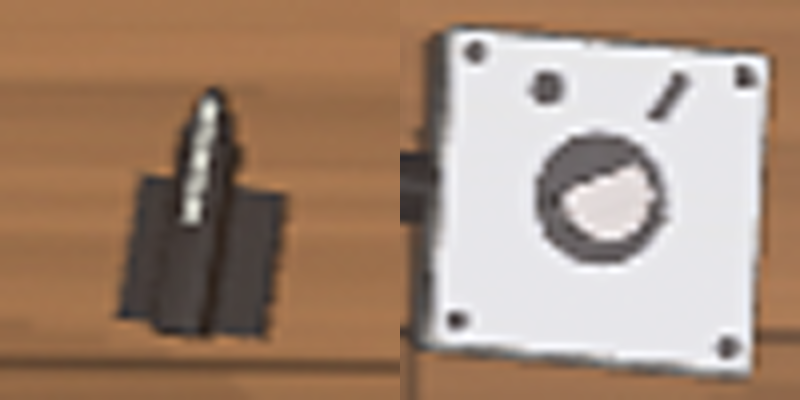

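```bash
python3 - <<'E'
from h import *
import pickle
d=pickle.load(open('top0.pkl','rb'))
A=lambda x,y,z: at(d,190-.5+x/8,195-.5+y/8,z)[:2]
B=lambda x,y,z: at(d,283-.5+(x-400)/8,200-.5+y/8,z)[:2]
ang=lambda v: np.degrees(np.arctan2(v[1],v[0]))
s,e=A(190,222,.084),A(210,95,.084); print('line',s,e,ang(e-s),np.linalg.norm(e-s))
h=np.array([A(*p,.034) for p in((140,178),(288,195),(268,338),(118,318))]); print('hub',h.mean(0),[ang(h[0]-h[3]),ang(h[1]-h[2])])
b=np.array([B(*p,.066) for p in((448,28),(768,62),(748,375),(428,345))]); print('box',b.mean(0),[ang(b[0]-b[3]),ang(b[1]-b[2]),ang(b[0]-b[1])-90])
f=B(565,192,.09),B(648,160,.09); print('flat n',ang(f[0]-f[1])-90, 'shaft',B(605,200,.09))
m=B(547,88,.066),B(670,97,.066);c=b.mean(0);print('marks',ang(m[0]-c),ang(m[1]-c))
E
```

```text
line [0.49924323 0.14799317] [0.5563165  0.14079716] -7.18614843509663 0.05752513141198378
hub [0.48628958 0.14707643] [np.float64(-6.9736672519568605), np.float64(-6.481597420206049)]
box [ 0.49652302 -0.18988854] [np.float64(-3.711345042836082), np.float64(-4.784769889169601), np.float64(-5.329000296160572)]
flat n 21.736936825745886 shaft [ 0.49560336 -0.18944973]
marks 23.821817337497645 -34.93616608704696
```

```bash
python3 -m handwheel '6 -7 0 0 0 7 1;12 -14 0 0 0 13.6 1;18 -21 0 0 0 13.6 1;24 -28 0 0 0 13.6 1;29.4 -36.8 0 0 0 13.6 1;29.4 -36.8 0 0 0 13.6 1;29.4 -36.8 0 0 0 13.6 1;29.4 -36.8 0 0 0 13.6 1'; python3 -m handwheel '0 0 0 0 0 0 1;0 0 0 0 0 0 1;0 0 0 0 0 0 1'; python3 - <<'E'
from h import *
s=status.observe(); print(s['time_s'],s['position'],s['tool_rot'],s['q'])
import pickle
d=snap('wrist','w1.png'); pickle.dump(d,open('w1.pkl','wb')); print(d['xyz'],d['orientation'],d['vertical_fov'])
E
```

```text
time_s: 0.77
position: [0.3991, 0.2603, 0.2312]
tool_rot: [[-0.993, 0.121, -0.0], [0.121, 0.993, -0.0], [0.0, -0.0, -1.0]]
ft_force: [0.5, 0.3, -0.2]
grip_width: 0.0851
gripper_force: 0.0
time_s: 1.02
position: [0.3981, 0.2623, 0.2311]
tool_rot: [[-0.993, 0.122, -0.001], [0.122, 0.993, 0.0], [0.001, 0.0, -1.0]]
ft_force: [-0.0, -0.4, 1.0]
grip_width: 0.085
gripper_force: 0.0
1.0167 [0.39814245 0.26232804 0.23113241] [[-9.92585370e-01  1.21547256e-01 -7.39995830e-04]
 [ 1.21547220e-01  9.92585646e-01  9.28253149e-05]
 [ 7.45791901e-04  2.19261358e-06 -9.99999722e-01]] [ 1.91027668e+01  1.44742476e+01  8.53805279e+01  1.91819978e-02
  8.01835484e+01 -6.39191024e+01]
[0.31521243 0.27169849 0.37357785] [[ 1.21343827e-01  9.39270628e-01  3.21008353e-01]
 [ 9.92610471e-01 -1.14706652e-01 -3.95832818e-02]
 [-3.57620599e-04  3.23439440e-01 -9.46248805e-01]] 71.25787179231038
```

```bash
python3 -m handwheel '2.4 -3.1 0 0 0 0 1;4.8 -6.2 0 0 0 0 1;7 -9 0 0 0 0 1;8.9 -11.5 0 0 0 0 1;8.9 -11.5 0 0 0 0 1;8.9 -11.5 0 0 0 0 1;8.9 -11.5 0 0 0 0 1'; python3 - <<'E'
from h import *
s=status.observe(); print(s['time_s'],s['position'])
import pickle
d=snap('wrist','w2.png'); pickle.dump(d,open('w2.pkl','wb')); print(d['xyz'])
E
```

```text
time_s: 1.65
position: [0.4866, 0.1486, 0.2312]
tool_rot: [[-0.993, 0.119, -0.001], [0.119, 0.993, 0.0], [0.001, 0.0, -1.0]]
ft_force: [0.7, -0.2, -0.1]
grip_width: 0.0856
gripper_force: 0.0
1.65 [0.48664887 0.14857528 0.23121342]
[0.40369589 0.15771852 0.3736849 ]
```

View pics/w2.png

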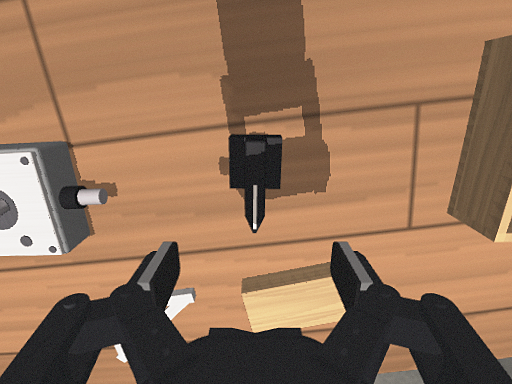

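The wrist picture shows the handle with its hub spanning (230–281, 135–188), its white line from (256,184) to (254,230), and its tip at (254,232).

```bash
python3 - <<'E'
from h import *
import pickle
d=pickle.load(open('w2.pkl','rb'))
ang=lambda v: np.degrees(np.arctan2(v[1],v[0]))
g=d['color'].mean(2)
# white line pixels
pts=[]
for v in range(180,236):
    r=g[v,240:270]; u=np.where(r>120)[0]+240
    if len(u) and len(u)<9: pts.append((np.average(u),v))
print(pts[0],pts[-1],len(pts))
P=np.array([at(d,u,v,.084)[:2] for u,v in pts if 190<v<226])
k=np.polyfit(P[:,0],P[:,1],1); print('yaw',np.degrees(np.arctan(k[0])),'y at .486',np.polyval(k,.486), at(d,*pts[0],.084),at(d,*pts[-1],.084))
h=np.array([at(d,u,v,.034)[:2] for u,v in((230,135),(281.5,136),(281,188),(230,187))]);print(h,h.mean(0))
print([ang(h[3]-h[0]),ang(h[2]-h[1])])
E
```

```text
(np.float64(254.5), 185) (np.float64(248.71428571428572), 198) 14
yaw -48.530965465508366 y at .486 0.1678296119994952 [0.49737442 0.14623108 0.084     ] [0.51227269 0.137702   0.084     ]
[[0.44430631 0.12157953]
 [0.45324822 0.18568884]
 [0.52196098 0.17897485]
 [0.51243295 0.11138339]] [0.48298712 0.14940665]
[np.float64(-8.511965169498312), np.float64(-5.580708757602316)]
```

```bash
python3 -m handwheel '0 0 -4 0 0 0 1;0 0 -8 0 0 0 1;0 0 -12 0 0 0 1;0 0 -15 0 0 0 1;0 0 -17.5 0 0 0 1;0 0 -18.9 0 0 0 1;0 0 -18.9 0 0 0 1;0 0 -18.9 0 0 0 1'; python3 - <<'E'
from h import *
import pickle
d=pickle.load(open('w2.pkl','rb')); t=pickle.load(open('top0.pkl','rb'))
print('tip wrist',at(d,254,232,.084),'tip top',at(t,215.75,205.6,.084),'linestart',at(d,255.5,184,.084))
# predicted positions for model check
c,s=np.cos(np.radians(-7)),np.sin(np.radians(-7)); R=np.array([[c,-s],[s,c]])
for x in (.483,.486,.489):
    o=np.array([x,.148]); P=lambda a,b,z:(R@[a,b]+o).tolist()+[z]
    print(x,[np.round(proj(d,P(*p)),1).tolist() for p in((.074,0,.084),(.034,.034,.034),(.034,-.034,.034),(-.034,.034,.034),(-.034,-.034,.034))])
    print('   top',[np.round(proj(t,P(*p)),1).tolist() for p in((.074,0,.084),(.034,.034,.034),(.034,-.034,.034),(-.034,.034,.034),(-.034,-.034,.034))])
E
```

```text
time_s: 2.37
position: [0.4869, 0.1483, 0.0426]
tool_rot: [[-0.993, 0.119, -0.001], [0.119, 0.993, 0.0], [0.001, -0.0, -1.0]]
ft_force: [0.4, -0.1, 0.4]
grip_width: 0.0856
gripper_force: 0.0
tip wrist [0.55670319 0.13848986 0.084     ] tip top [0.55911798 0.14088183 0.084     ] linestart [0.49632382 0.14750126 0.084     ]
0.483 [[254.4, 231.8], [279.9, 187.4], [229.1, 187.2], [281.7, 136.1], [227.6, 135.9]]
   top [[216.3, 206.3], [207.0, 217.2], [225.1, 219.6], [204.2, 235.4], [222.4, 237.9]]
0.486 [[254.7, 234.0], [280.1, 189.5], [229.4, 189.3], [281.9, 138.5], [227.9, 138.3]]
   top [[216.3, 205.5], [207.1, 216.4], [225.1, 218.8], [204.2, 234.6], [222.4, 237.1]]
0.489 [[255.0, 236.1], [280.3, 191.6], [229.7, 191.4], [282.1, 140.8], [228.3, 140.7]]
   top [[216.3, 204.7], [207.1, 215.6], [225.1, 218.0], [204.2, 233.8], [222.4, 236.3]]
```

```bash
python3 -m handwheel '-0.2 0 -0.1 0 0 0 1;-0.2 0 -0.1 0 0 0 0.6;-0.2 0 -0.1 0 0 0 0.2;-0.2 0 -0.1 0 0 0 0.1;-0.2 0 -0.1 0 0 0 0;-0.2 0 -0.1 0 0 0 0;-0.2 0 -0.1 0 0 0 0;-0.2 0 -0.1 0 0 0 0' 70; python3 -m handwheel '0 0 0 0 0 0 0;0 0 0 0 0 0 0'
```

```text
time_s: 3.03
position: [0.4856, 0.1472, 0.0417]
tool_rot: [[-0.993, 0.121, 0.001], [0.121, 0.993, -0.0], [-0.001, 0.0, -1.0]]
ft_force: [-1.1, 0.5, 4.3]
grip_width: 0.0232
gripper_force: 68.9
time_s: 3.2
position: [0.4857, 0.1472, 0.0417]
tool_rot: [[-0.993, 0.121, 0.001], [0.121, 0.993, -0.0], [-0.001, 0.0, -1.0]]
ft_force: [-1.3, -0.7, 5.7]
grip_width: 0.0232
gripper_force: 69.0
```

```bash
python3 -m handwheel '0 0 4 0 0 0 0;0 0 8 0 0 0 0;0 0 12 0 0 0 0;0 0 16 0 0 0 0;2 -4 18 0 0 7 0;3 -8 20 0 0 14 0;4 -12 20 0 0 21 0;5 -16 20 0 0 29 0'; python3 -m handwheel '0.5 -4 0 0 0 0 0;1 -8 0 0 0 0 0;1.5 -12 0 0 0 0 0;1.5 -15.4 0 0 0 0 0;1.5 -15.4 0 0 0 0 0;1.5 -15.4 0 0 0 0 0;1.5 -15.4 0 0 0 0 0;1.5 -15.4 0 0 0 0 0'; python3 - <<'E'
from h import *
s=status.observe(); print(s['time_s'],s['position'],s['q'],np.degrees(np.arctan2(*s['tool_rot'][:2,1][::-1])))
import pickle
for n in('wrist','top'):
  d=snap(n,n+'3.png'); pickle.dump(d,open(n+'3.pkl','wb'))
E
```

```text
time_s: 3.87
position: [0.5309, 0.0059, 0.2416]
tool_rot: [[-0.94, -0.341, 0.002], [-0.341, 0.94, -0.0], [-0.002, -0.001, -1.0]]
ft_force: [0.9, -0.4, -3.1]
grip_width: 0.023
gripper_force: 69.8
time_s: 4.53
position: [0.5455, -0.1455, 0.2404]
tool_rot: [[-0.942, -0.336, -0.0], [-0.336, 0.942, 0.001], [0.0, 0.001, -1.0]]
ft_force: [-0.1, 0.2, -1.4]
grip_width: 0.023
gripper_force: 69.8
4.5333 [ 0.54545847 -0.14552167  0.2404265 ] [-2.69573498e+01  2.29463830e+01  7.09789512e+01  1.36530948e-02
  8.61113380e+01 -1.36598361e+02] 109.64007632698747
```

View pics/wrist3.png

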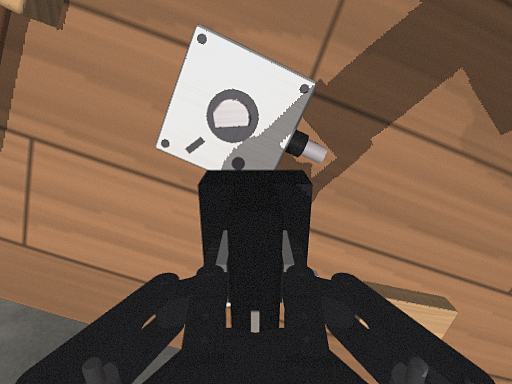

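The wrist picture shows the shaft as a bright D centred near (232,114), with its flat facing down-image at about v=127. The held hub's rear face has its upper corners at (199,184) and (312,183) and its lower corners at (204,170) and (306,170).

```bash
cat > m3.py <<'E'
from h import *
import pickle
d=pickle.load(open('wrist3.pkl','rb')); g=cv2.cvtColor(d['color'],cv2.COLOR_RGB2GRAY)
ang=lambda v: np.degrees(np.arctan2(v[1],v[0]))
# shaft top: bright blob component containing (232,112)
m=(g>150).astype(np.uint8); n,L,st,ce=cv2.connectedComponentsWithStats(m)
l=L[112,232]; print('blob',st[l],ce[l])
cs,_=cv2.findContours((L==l).astype(np.uint8),cv2.RETR_EXTERNAL,cv2.CHAIN_APPROX_NONE)
c=cs[0][:,0,:].astype(float)
W=np.array([at(d,u,v,.09)[:2] for u,v in c])
from scipy.optimize import least_squares
def sd(p):  # signed dist to D of R=.0185, flat at 9.5-1.5=.008..0.0095
    x=(W-p[:2])@[np.cos(p[2]),np.sin(p[2])]; r=np.hypot(*(W-p[:2]).T)
    return np.maximum(r-p[3],x-p[4])
r=least_squares(sd,[.4955,-.19,np.radians(20),.0185,.009],loss='soft_l1',f_scale=.0005)
print('shaft',r.x[:2],np.degrees(r.x[2]),r.x[3:],np.sqrt(np.mean(r.fun**2)))
# box corners
b=(g>60).astype(np.uint8)
for p in((199,25),(315,84),(157,148)): print(p,at(d,*p,.066)[:2])
A=[at(d,*p,.066)[:2] for p in((199,25),(315,84),(157,148))]; print('box centre',(A[1]+A[2])/2,'yaw',ang(A[0]-A[1])+90+0,ang(A[2]-A[0]))
s=np.array([.5455,-.1455]);T=np.array([[.942,.336],[-.336,.942]])
for u,v,z in((199,185,.2327),(312,184,.2327),(204,170,.1987),(306.5,170,.1987)):
    w=at(d,u,v,z)[:2]-s; print('hub corner in tool(fwd,left)',w@[.942,.336],w@[-.336,.942])
E
python3 m3.py
```

```text
blob [213  99  36  29 817] [230.45165239 114.0379437 ]
shaft [ 0.49422897 -0.19158112] 22.761685829486698 [0.01841366 0.00852969] 0.0004433252123277181
(199, 25) [ 0.41761794 -0.25380335]
(315, 84) [ 0.43045064 -0.11624876]
(157, 148) [ 0.55940922 -0.26513238]
box centre [ 0.49492993 -0.19069057] yaw -5.3297944283039556 -4.568187919135043
hub corner in tool(fwd,left) -0.034978683179299544 -0.03367817969438578
hub corner in tool(fwd,left) -0.035609268594202693 0.03299354793779961
hub corner in tool(fwd,left) -0.03509582627692139 -0.03679162951426716
hub corner in tool(fwd,left) -0.03511048308063219 0.03603012873876639
```

```bash
python3 - <<'E'
from h import *
import pickle
d=pickle.load(open('wrist3.pkl','rb'))
c=d['color'][140:240,180:330,::-1]; c=(255*(c/255.)**.45).astype(np.uint8)
cv2.imwrite('pics/crop3.png',cv2.resize(c,(750,500),interpolation=cv2.INTER_NEAREST))
s=np.array([.5455,-.1455]);f=np.array([.942,.336]);l=np.array([-.336,.942])
for z in(.0,.034):
  for x in(-.036,-.034,-.032):
    print(z,x,[np.round(proj(d,np.r_[s+f*x+l*y,.1987+z]),1) for y in(-.034,.034)])
E
```

```text
0.0 -0.036 [array([207.8, 168.7]), array([303.7, 168.8])]
0.0 -0.034 [array([208. , 171.5]), array([303.6, 171.5])]
0.0 -0.032 [array([208.1, 174.2]), array([303.4, 174.2])]
0.034 -0.036 [array([198.3, 183.3]), array([313.8, 183.4])]
0.034 -0.034 [array([198.6, 186.6]), array([313.5, 186.6])]
0.034 -0.032 [array([198.8, 189.8]), array([313.3, 189.8])]
```

View pics/crop3.png

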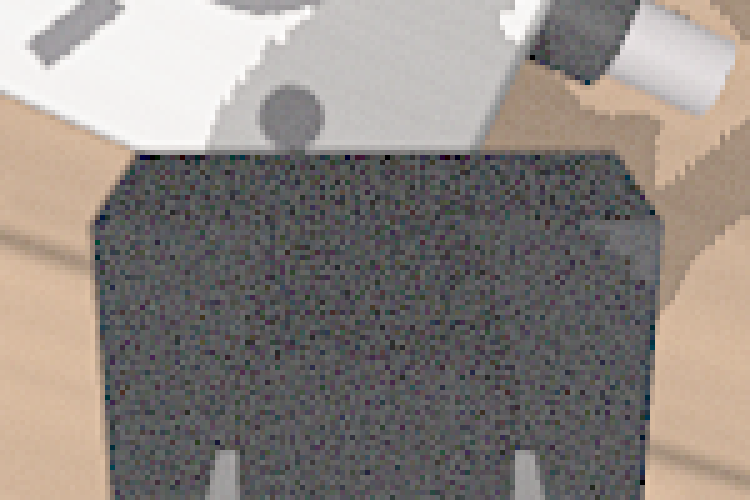

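```bash
python3 -m handwheel '-2 -1.8 -2 0 0 3 0;-4 -3.6 -4 0 0 3 0;-5 -4.5 -6 0 0 3 0;-5 -4.5 -8 0 0 3 0;-5 -4.5 -9.2 0 0 3 0;-5 -4.5 -9.2 0 0 3 0;-5 -4.5 -9.2 0 0 3 0;-5 -4.5 -9.2 0 0 3 0'; python3 - <<'E'
from h import *
s=status.observe(); print(s['time_s'],s['position'],s['q'],np.degrees(np.arctan2(*s['tool_rot'][:2,1][::-1]))-90)
import pickle
for n in('wrist','top','side'):
  d=snap(n,n+'4.png'); pickle.dump(d,open(n+'4.pkl','wb'))
t=cv2.imread('pics/top4.png')[195:255,275:335]; si=pickle.load(open('side4.pkl','rb')); u,v=proj(si,[.495,-.19,.09]).astype(int); print(u,v)
w=cv2.imread('pics/side4.png')[v-40:v+20,u-30:u+30]
cv2.imwrite('pics/crop4.png',np.hstack([cv2.resize(x,(400,400),interpolation=cv2.INTER_CUBIC) for x in(t,w)]))
E
```

```text
time_s: 5.3
position: [0.4962, -0.1915, 0.1496]
tool_rot: [[-0.923, -0.385, 0.002], [-0.385, 0.923, -0.001], [-0.001, -0.002, -1.0]]
ft_force: [0.1, -0.2, -1.1]
grip_width: 0.0235
gripper_force: 69.9
5.3 [ 0.49621735 -0.19147083  0.14963801] [-3.38622493e+01  2.42736485e+01  8.49150929e+01 -4.94315106e-04
  7.07042331e+01 -1.46484187e+02] 22.62205483181998
302 176
```

View pics/wrist4.png

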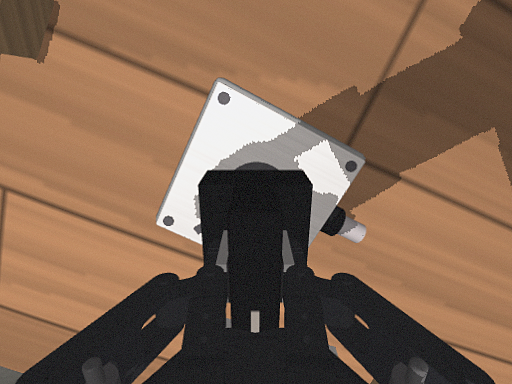

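The held handle hovers over the shaft. The box's rear corner is at (219,79), its right corner at (364,160) and its left corner at (157,224), which lets me work out the offset.

```bash
python3 - <<'E'
from h import *
import pickle
d=pickle.load(open('wrist4.pkl','rb'))
A=[at(d,*p,.066)[:2] for p in((219,79),(365,160),(157,224))]
print(np.linalg.norm(A[0]-A[1]),np.linalg.norm(A[0]-A[2]),'centre',(A[1]+A[2])/2)
f=np.array([.923,.385]);l=np.array([-.385,.923])
w=at(d,255-.5,169.8,.1496-.0417)[:2]-np.array([.4962,-.1915]); print('rear mid',w@f,w@l)
# screws on box top centre
S=[at(d,*p,.066)[:2] for p in((223.5,98),(351,166.5),(168.5,221))]; print('screws c',(S[1]+S[2])/2)
E
```

```text
0.1394923734122055 0.14148580025159532 centre [ 0.49382153 -0.19146954]
rear mid -0.035139666854130384 -0.000919549557355832
screws c [ 0.49510889 -0.19110436]
```

```bash
python3 -m handwheel '-0.1 0.13 0 0 0 0 0;-0.1 0.13 -0.8 0 0 0 0;-0.1 0.13 -1.4 0 0 0 0;-0.1 0.13 -1.7 0 0 0 0;-0.1 0.13 -1.9 0 0 0 0;-0.1 0.13 -2.1 0 0 0 0;-0.1 0.13 -2.2 0 0 0 0;-0.1 0.13 -2.2 0 0 0 0'; python3 - <<'E'
from h import *
s=status.observe(); print(s['position'],s['ft_force'],s['wrist_torque'])
E
```

```text
time_s: 6.12
position: [0.4945, -0.1904, 0.1264]
tool_rot: [[-0.923, -0.384, -0.0], [-0.384, 0.923, 0.0], [0.0, 0.0, -1.0]]
ft_force: [-0.1, 0.5, -3.6]
grip_width: 0.0235
gripper_force: 69.9
[ 0.49452918 -0.19040551  0.12636823] [-0.05326724  0.5091617  -3.58917302] [-0.06827543 -0.01469402  0.01129702]
```

```bash
python3 -m handwheel '0 0 -0.4 0 0 0 0;0 0 -0.8 0 0 0 0;0 0 -1.1 0 0 0 0;0 0 -1.4 0 0 0 0;0 0 -1.6 0 0 0 0;0 0 -1.75 0 0 0 0;0 0 -1.85 0 0 0 0;0 0 -1.85 0 0 0 0'; python3 - <<'E'
from h import *
s=status.observe(); print(s['position'],s['ft_force'],s['wrist_torque'])
E
```

```text
time_s: 6.78
position: [0.4946, -0.1904, 0.108]
tool_rot: [[-0.923, -0.384, -0.0], [-0.384, 0.923, 0.0], [0.0, 0.0, -1.0]]
ft_force: [0.1, 0.5, -2.0]
grip_width: 0.0235
gripper_force: 69.9
[ 0.49455506 -0.19039127  0.10795168] [ 0.08916214  0.45707208 -1.96995206] [-0.01791475 -0.00424446  0.04487605]
```

Nearly home and still free, so I'll press the last bit until it makes contact.

```bash
python3 -m handwheel '0 0 -0.05 0 0 0 0;0 0 -0.1 0 0 0 0;0 0 -0.15 0 0 0 0;0 0 -0.15 0 0 0 0;0 0 -0.15 0 0 0 0;0 0 -0.15 0 0 0 0;0 0 -0.15 0 0 0 0'
```

```text
time_s: 7.37
position: [0.4946, -0.1904, 0.1077]
tool_rot: [[-0.923, -0.384, 0.001], [-0.384, 0.923, -0.001], [-0.001, -0.001, -1.0]]
ft_force: [-4.0, 1.9, 8.0]
grip_width: 0.0234
gripper_force: 71.3
```

```bash
python3 -m handwheel '0 0 0.1 0 0 -3 0;0 -0.02 0.1 0 0 -9 0;0.02 -0.04 0.1 0 0 -15 0;0.03 -0.06 0.1 0 0 -21 0;0.04 -0.08 0.1 0 0 -27 0;0.05 -0.1 0.1 0 0 -33 0;0.06 -0.11 0.1 0 0 -39 0;0.07 -0.12 0.1 0 0 -45 0'; python3 - <<'E'
from h import *
s=status.observe(); print(s['q'],s['wrist_torque'],np.degrees(np.arctan2(*s['tool_rot'][:2,1][::-1]))-90)
E
```

```text
time_s: 8.03
position: [0.4968, -0.1916, 0.1081]
tool_rot: [[-0.922, 0.386, 0.004], [0.386, 0.922, -0.001], [-0.004, 0.001, -1.0]]
ft_force: [4.6, 0.4, -2.2]
grip_width: 0.0229
gripper_force: 69.8
[ -33.88416614   27.11178709   88.0992923     0.11730677   64.57060229
 -101.21497867] [ 0.33700749 -1.15342508  0.17726344] -22.719230697768836
```

```bash
python3 -m handwheel '0 0 0 0 0 -4 0;0 0 0 0 0 -8 0;0 0 0 0 0 -11 0;0 0 0 0 0 -14 0;0 0 0 0 0 -14 0'; python3 - <<'E'
from h import *
s=status.observe(); print(s['position'],s['wrist_torque'],np.degrees(np.arctan2(*s['tool_rot'][:2,1][::-1]))-90)
E
python3 -m handwheel '0 0 0 0 0 -2 0;0 0 0 0 0 -4 0;0 0 0 0 0 -4 0;0 0 0 0 0 -4 0'; python3 - <<'E'
from h import *
s=status.observe(); print(s['position'],s['wrist_torque'],np.degrees(np.arctan2(*s['tool_rot'][:2,1][::-1]))-90)
E
```

```text
time_s: 8.45
position: [0.4967, -0.192, 0.1081]
tool_rot: [[-0.803, 0.596, 0.004], [0.596, 0.803, -0.001], [-0.004, 0.001, -1.0]]
ft_force: [5.1, -0.3, -2.7]
grip_width: 0.0231
gripper_force: 69.8
[ 0.49665517 -0.19201732  0.1081053 ] [-0.0835017  -0.90925148  0.14109594] -36.579275853146825
time_s: 8.78
position: [0.4965, -0.1921, 0.1081]
tool_rot: [[-0.761, 0.648, 0.003], [0.648, 0.761, -0.002], [-0.004, 0.001, -1.0]]
ft_force: [4.7, -1.7, -2.3]
grip_width: 0.0229
gripper_force: 69.8
[ 0.49653852 -0.19213925  0.10808506] [-0.20590261 -0.98027472  0.08675813] -40.40566150527076
```

```bash
python3 -m handwheel '0 0 0 0 0 -1.5 0;0 0 0 0 0 -3 0;0 0 0 0 0 -3 0'; python3 - <<'E'
from h import *
s=status.observe(); print(s['wrist_torque'],np.degrees(np.arctan2(*s['tool_rot'][:2,1][::-1]))-90)
E
python3 -m handwheel '0 0 0 0 0 -1.5 0;0 0 0 0 0 -3 0;0 0 0 0 0 -3 0'; python3 - <<'E'
from h import *
s=status.observe(); print(s['wrist_torque'],np.degrees(np.arctan2(*s['tool_rot'][:2,1][::-1]))-90)
E
```

```text
time_s: 9.03
position: [0.4965, -0.1922, 0.1081]
tool_rot: [[-0.726, 0.688, 0.003], [0.688, 0.726, -0.002], [-0.004, 0.001, -1.0]]
ft_force: [5.6, -1.2, -2.6]
grip_width: 0.0234
gripper_force: 69.8
[-0.27453847 -0.98892003  0.05460802] -43.47573366618765
time_s: 9.28
position: [0.4966, -0.1924, 0.1081]
tool_rot: [[-0.69, 0.724, 0.003], [0.724, 0.69, -0.002], [-0.004, 0.001, -1.0]]
ft_force: [5.6, -1.5, -2.4]
grip_width: 0.0234
gripper_force: 69.9
[-0.38061487 -1.08568257  0.64759519] -46.405265128086526
```

```bash
python3 -m handwheel '0 0 0 0 0 -1 0;0 0 0 0 0 -1.5 0;0 0 0 0 0 -1.5 0'; python3 - <<'E'
from h import *
s=status.observe(); print(s['wrist_torque'],np.degrees(np.arctan2(*s['tool_rot'][:2,1][::-1]))-90)
E
```

```text
time_s: 9.53
position: [0.4965, -0.1925, 0.1081]
tool_rot: [[-0.672, 0.741, 0.003], [0.741, 0.672, -0.003], [-0.004, 0.0, -1.0]]
ft_force: [4.6, -3.1, -2.1]
grip_width: 0.0237
gripper_force: 70.2
[-0.57741769 -0.92870128  1.10705524] -47.784350023394865
```

```bash
python3 -m handwheel '0 0 0 0 0 2 0;-0.1 0 -0.08 0 0 2 0;-0.1 0 -0.08 0 0 2 0;-0.1 0 -0.08 0 0 2 0.3;-0.1 0 -0.08 0 0 2 0.6;-0.1 0 -0.08 0 0 2 1;-0.1 0 -0.08 0 0 2 1;-0.1 0 -0.08 0 0 2 1'; python3 -m handwheel '0 0 0 0 0 0 1;0 0 0 0 0 0 1;0 0 1 0 0 0 1;0 0 3 0 0 0 1;0 0 7 0 0 0 1;0 0 11 0 0 0 1;0 0 14 0 0 0 1;0 0 14 0 0 0 1'; python3 - <<'E'
from h import *
import pickle
d=snap('wrist','w5.png'); pickle.dump(d,open('w5.pkl','wb'))
E
```

```text
time_s: 10.2
position: [0.494, -0.1915, 0.1067]
tool_rot: [[-0.696, 0.719, -0.001], [0.719, 0.696, 0.0], [0.001, -0.0, -1.0]]
ft_force: [0.6, 0.7, 0.2]
grip_width: 0.0726
gripper_force: 0.0
time_s: 10.87
position: [0.4959, -0.1926, 0.253]
tool_rot: [[-0.696, 0.718, 0.009], [0.718, 0.696, -0.006], [-0.011, 0.002, -1.0]]
ft_force: [0.6, -0.1, -0.2]
grip_width: 0.0852
gripper_force: 0.0
```

View pics/w5.png

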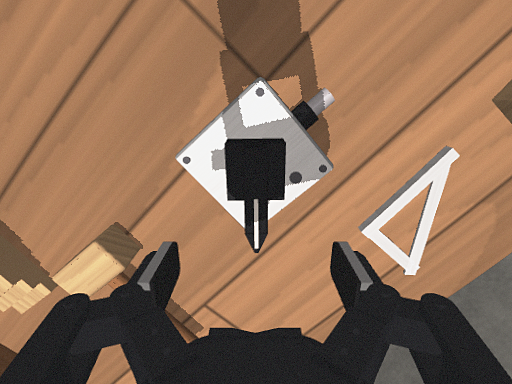

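The handle is seated centred and level on the box, pointer tip at (257,250), and the gripper is clear of it. The turn ended on a hard stop, with torque rising to 1.1 N m, so I'm handing the job in.

```bash
python3 -m handwheel '0 0 0 0 0 0 1;0 0 0 0 0 0 1;0 0 0 0 0 0 1' && python3 -c "
from rig import env; print(env.close_job())"
```

```text
time_s: 11.17
position: [0.4938, -0.1914, 0.2453]
tool_rot: [[-0.695, 0.719, -0.002], [0.719, 0.695, 0.002], [0.003, -0.001, -1.0]]
ft_force: [0.1, 1.0, -0.3]
grip_width: 0.0856
gripper_force: 0.0
the job is handed in; nothing more can be done
None
```

I fitted the handle fully down onto the shaft with the switch off, turned it clockwise to its stop at ON, let go, backed clear and handed the job in at about 11 s; the hand-in returned no verdict.

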